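Slide a mounted sherd section into the pocket of a microscope stage holder

TASK

Take the round resin-mounted sherd section off the cork rest, set it flat on the loading apron of the metal stage holder and let go of it. Then, with the fingers behind it, slide it gently along the lane, without lifting it, until it drops into the pocket, which may be set anywhere along the lane (feel for the stop and do not shove against it), and take the fingers away. Finally press lightly down on its middle with the closed fingertips to make sure that it is home, let go, and leave everything else on the table where it is.

Things in the scene. Friction and masses are not known exactly. Their poses are not given: they have to be found in the camera images.
- disc_center (a point): centre (half-way up) of the mounted section: a loose flat cream-coloured resin disc, 40 mm in diameter, 14 mm thick, about 30 g, with a dark brown sherd section showing in its top face; it starts lying flat on the cork rest, its underside 6 mm above the table. Its z axis is the disc's axis.
- rest: thin round cork rest fixed to the table, 72 mm in diameter, 6 mm high, origin at the centre of its underside
- holder: grey-painted metal stage holder fixed to the table, x = -110 to +140 mm, y = -43 to +43 mm; origin on its underside, on the lane's centre line; x runs along the lane from the loading apron to the closed end, y across, z up. Heights above the origin: apron 15 mm, lane floor 14, pocket floor 10, rails 18. Disc centre: 22 mm on the apron, 21 on the lane floor, 17 in the pocket (its top then 24).
- apron (a point): middle of the flat, bare loading apron, on its top, where the disc is set down (holder x = -85, y = 0, 15 mm up). The bare part reaches from holder x = -110 to -62 mm, 86 mm wide. Then, to x = -30, two low walls (tops 19.5 mm up) narrow like a funnel from 75 to 43 mm.
- lane_start (a point): start of the lane, on the centre line of its floor (holder x = -30 mm, 14 mm up, 1 mm below the apron). The lane is 43 mm wide between straight rails 4 mm high, its floor a grey adjustable strip with one round pocket, 43 mm across, 4 mm deep, on the centre line. The pocket's centre lies anywhere from 45 to 90 mm along the lane from here and is not reported.
- lane_end (a point): closed end of the lane, on the centre line of its floor (holder x = +90 mm, 14 mm up); beyond it is an end block, top 22 mm above the holder's origin, with a black screw to 30 mm at holder x = +115 mm
- glue_a: bystander: white glue bottle with a blue label, loose, 42 mm wide, 75 mm tall, origin at its underside
- loupe: bystander: black eye loupe, loose, 32 mm wide, 27 mm tall, origin at its underside
- green_dish: bystander: small green round dish, loose, 68 mm wide, 14 mm tall, origin at its underside
- sherd_right: bystander: loose brown sherd, 64x58x16 mm, on the right, origin at its underside
There are look-alikes about, which are no part of the job. Of the things that look like the part that bears disc_center, the smaller one is meant.

How it is judged:
By the outcome, as a careful person would: the job done as asked, in the order asked, and still so for the second after the job is handed in, with the robot touching nothing.
It also fails if it takes over 58 s, if anything falls off the work surface, if the arm or the gripper's body presses on something with over 40 N, if the wrist force passes 120 N, or if a joint passes its speed limit or range.

ROBOT

A 7-joint arm with a two-finger parallel gripper is mounted at the origin on the work surface; the furniture and walls round the work are solid. World frame = base frame: x ahead of the robot, y to its left, z up, the work surface at z = 0. Lengths are in mm, angles in rad, forces in N, time in s.
With the tool pointing down it reaches from about 400 to 875 mm from the base axis. Payload 4.4 kg.
Tool frame: the origin (TCP) lies midway between the tips of the shut fingers; the grasp point (between the pads) lies 19 mm behind it (ctrl.grip_point_offset is the distance from the TCP to the grasp point, in mm); z points along the fingers, y is the direction in which the jaws open and shut (so a half turn about z gives the same grasp; the last joint's range is limited). The gripper opens to 85 mm and grips with 20 to 120 N. Pads are 22 mm wide; open, the fingers measure 114 mm over their backs; the gripper's body (76 mm by 85 mm) begins 54 mm behind the grasp point. The pads swing forward as they close: fully open they stand 13 mm farther back than shut.
Start: joints at [1.185, 0.628, 0.038, 1.517, -0.027, 0.996, -0.02], TCP at [204.373, -617.049, 231.313] pointing down, gripper open.
Joint ranges: [-3.06, 3.06], [-0.37, 2.12], [-1.25, 1.32], [0.18, 2.47], [-1.1, 4.24], [0.23, 1.98], [-2.94, 2.94]. Speed limits (rad/s): [2.57, 2.57, 3.14, 3.14, 3.14, 3.14, 3.14].

INTERFACE

Orientations are given as [roll, pitch, yaw] about the fixed x, y, z axes, in that order (R = Rz(yaw) Ry(pitch) Rx(roll)).
In Python, from cell import ctrl, imaging, models gives the robot as it stands. The module is installed in compiled form; this text tells all that it offers.
- The arm moves only by the tool drive_tool, never from a script. Its argument "deltas" is text: rows parted by semicolons, each of 5 numbers parted by spaces: the shift along the tool's x, y, z in m, then the turn about the tool's z in degrees, then the finger opening in m, from 0 to 0.0854. A call has 1 to 12 rows; each row is the pose to reach, as a shift and turn from the pose commanded when the call began, along the tool's axes at that moment; what a row does not reach only later rows make up. A row lasts 1/8 s, in which the tool goes at most 62.5 mm and 10.7 degrees, less where a joint would pass 70% of its speed; a pose out of reach is approached as far as the arm can. A call with a gripper value outside its range is refused whole. The fingers move at their own pace and stop on an object; the grip force is fixed at half the most. Time passes only in rows, so rows that repeat a pose let the fingers close. It gives the time, the measured TCP pose, the force and the opening at its end, in the units of the state.
- ctrl.read_state(): the state, without advancing time (a new reading comes with each control period).
- imaging.get_image(name): name is "side" or "top" or "wrist"; returns a dict with "color" (400x640x3 uint8, red, green, blue), "range_z" (400x640 float32, mm along the optical axis (not along the pixel's ray), 0 where there is no reading), "vfov" (degrees; the focal length in pixels is half the picture's height over the tangent of half this angle, whatever the lens; pixels are square), "cx", "cy" (the principal point, pixels), "extrinsics" (4x4, takes a point from camera to world coordinates). Camera axes: x right, y down, z forward; pixel columns grow to the right and rows downward; lengths in mm; the calibration is good to about 2 mm. A picture is of the moment at which its call begins.
- ctrl.finish_job(): hands the job in, once; it reports no verdict.
Trained networks look in a picture, given as the dict that the camera call returned (one of the last four; its "shot" number tells which), for a name from the list of things; names that differ only in an ending like _2 or _b are one class to them, and where a whole thing is asked for, a point or a joint stands for the part that bears it (a point fixed in the world has none). Each returns a list of dicts, best first, with "score" (0 to 1); they miss things now and then, are a little off and sometimes report something else, mostly with a low value. They report only what shows in the picture. A call takes as long as a camera call. They do not tell look-alikes from the thing itself.
- models.spot_in(picture, thing): "point" ([column, row] in pixels, amid what is visible of it).
- models.landmark_of(picture, thing): "point" ([column, row] in pixels: a listed point, or the origin of a listed thing).
The state is a dict: "clock": time; "qpos": joint angles; "qd": joint speeds; "tau": joint torques, N m; "eef_pos": TCP position; "tool_rot": TCP orientation; "force": force on the tool from outside, world axes, zero at the start; "torque": the same for the moment, N m; "width": finger opening in mm.
Only numpy, scipy, OpenCV 4.12 (cv2) and the standard library are available. Lean on these libraries where they do the work, as an engineer would, in place of code of your own. Each camera call takes 0.05 s, during which the arm holds its last target.

## Working session

There is one attempt and no reset: what is moved stays moved. The work goes in short steps, Python scripts to look and compute and a tool call to move; the robot and the scene stay as the last step left them, time stands still between calls to the robot, and variables do not carry over. Pictures are saved under pics/ and viewed, and the job is handed in when it is done.

Besides the shell and the picture viewer there is one more tool, called after "Request:" as name(argument=value, ...), one argument or row to a line, values as JSON. drive_tool: Moves the arm, as the interface text tells. Its arguments: {"type":"object","properties":{"deltas":{"type":"string"}},"required":["deltas"]}

```bash
mkdir -p pics
cat > h.py <<'E'
import numpy as np, cv2
from cell import ctrl, imaging, models
def K(p):
    h=p["color"].shape[0]; f=h/2/np.tan(np.radians(p["vfov"])/2); return f,p["cx"],p["cy"]
def px2w(p,u,v,z=None):
    f,cx,cy=K(p); d=np.array([(u-cx)/f,(v-cy)/f,1.]); T=np.array(p["extrinsics"])
    dw=T[:3,:3]@d
    if z is None:
        r=p["range_z"][int(round(v)),int(round(u))]; return T[:3,3]+dw*r
    return T[:3,3]+dw*((z-T[2,3])/dw[2])
def w2px(p,w):
    f,cx,cy=K(p); T=np.array(p["extrinsics"]); c=T[:3,:3].T@(np.array(w)-T[:3,3]); return f*c[0]/c[2]+cx,f*c[1]/c[2]+cy
def save(p,n,crop=None,s=1):
    im=p["color"][:,:,::-1]
    if crop: a,b,c,d=crop; im=im[b:d,a:c]
    if s!=1: im=cv2.resize(im,None,fx=s,fy=s,interpolation=cv2.INTER_CUBIC)
    cv2.imwrite("pics/"+n,im)
E
python3 - <<'E'
from h import *
np.set_printoptions(precision=1,suppress=True)
print({k:np.round(v,3) for k,v in ctrl.read_state().items()}, ctrl.grip_point_offset)
for n in ["top","side"]:
    p=imaging.get_image(n); save(p,n+"0.png"); print(n,p["vfov"],np.array(p["extrinsics"])[:3].round(3).tolist())
    for t in ["disc_center","rest","holder","apron","lane_start","lane_end","glue_a","loupe","green_dish","sherd_right"]:
        for r in models.landmark_of(p,t)[:3]:
            print(t,np.round(r["point"]),round(r["score"],2),px2w(p,*r["point"],z={"disc_center":13,"apron":15,"lane_start":14,"lane_end":14}.get(t,0)))
E
```

```text
{'clock': np.float64(0.0), 'qpos': array([ 1.2,  0.6,  0. ,  1.5, -0. ,  1. , -0. ]), 'qd': array([ 0., -0., -0., -0., -0., -0., -0.]), 'tau': array([  0. , -56.3,   1.2, -19.3,   0. ,   0. ,  -0. ]), 'eef_pos': array([ 204.2, -616.4,  230.4]), 'tool_rot': array([-3.1, -0. ,  0.3]), 'force': array([-0.7,  0.1, -0.4]), 'torque': array([-0.,  0., -0.]), 'width': np.float64(85.48)} 18.700000000000003
top 57.40913444229829 [[-0.02, -0.99, 0.136, 363.185], [-1.0, 0.02, -0.002, -4.763], [-0.001, -0.136, -0.991, 1123.196]]
disc_center [375. 198.] 0.62 [ 506.8 -194.5   13. ]
disc_center [409. 203.] 0.52 [ 489.3 -298.4   13. ]
rest [409. 207.] 0.81 [ 478.6 -301.5    0. ]
holder [258. 177.] 0.73 [582.4 165.9   0. ]
apron [262. 203.] 0.72 [499.  150.8  15. ]
apron [409. 204.] 0.26 [ 485.1 -297.3   15. ]
lane_start [259. 189.] 0.58 [543. 161.  14.]
lane_end [246. 153.] 0.66 [655.5 201.3  14. ]
glue_a [435. 238.] 0.79 [ 383.4 -375.1    0. ]
glue_a [260. 190.] 0.33 [542.7 160.9   0. ]
loupe [201. 156.] 0.45 [653.4 347.    0. ]
green_dish [248. 258.] 0.68 [333.3 195.8   0. ]
sherd_right [427. 139.] 0.76 [ 694.1 -369.7    0. ]
side 55.33951266300559 [[0.966, -0.157, 0.204, 317.229], [-0.258, -0.58, 0.773, -842.458], [-0.003, -0.8, -0.601, 705.642]]
disc_center [320. 258.] 0.84 [ 511.9 -199.6   13. ]
disc_center [320. 292.] 0.67 [ 480.7 -302.    13. ]
rest [320. 295.] 0.95 [ 483.7 -299.6    0. ]
holder [307. 178.] 0.92 [572.5 171.1   0. ]
apron [286. 185.] 0.69 [495.  131.8  15. ]
lane_start [296. 177.] 0.78 [536.  167.4  14. ]
lane_start [319. 298.] 0.58 [ 475.5 -318.5   14. ]
lane_start [232. 188.] 0.19 [327.5 159.5  14. ]
lane_end [330. 168.] 0.93 [659.  188.3  14. ]
loupe [320. 149.] 0.52 [668.1 348.4   0. ]
green_dish [234. 185.] 0.53 [336.6 198.7   0. ]
sherd_right [418. 296.] 0.77 [ 698.9 -360.5    0. ]
```

View pics/top0.png

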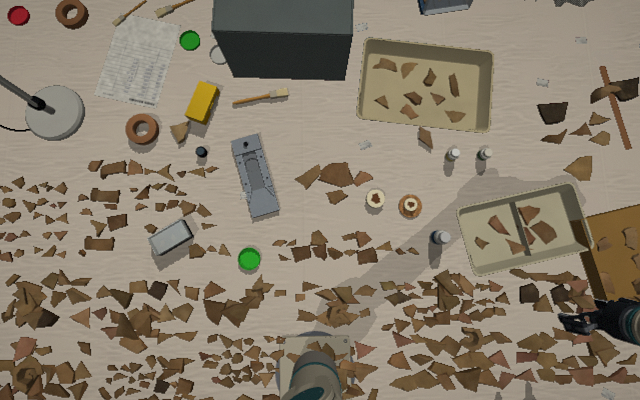

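View pics/side0.png

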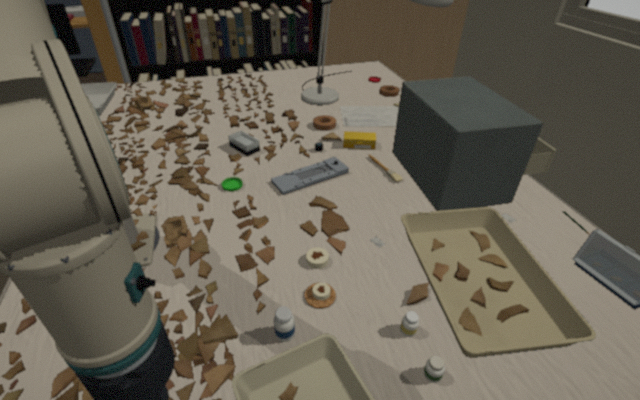

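The top view shows the cork rest with the disc at (409,205) and the larger look-alike at (375,198). The holder runs from its apron at (263,205) to the screw end at (247,145). Next I'll measure more finely.

Run:
```python
from h import *
np.set_printoptions(precision=1,suppress=True)
for n,c1,c2 in [("top",(215,120,295,225),(350,175,450,260)),("side",(260,145,360,205),(280,235,360,315))]:
    p=imaging.get_image(n); save(p,n+"h.png",c1,6 if n=="side" else 5.5); save(p,n+"d.png",c2,6)
    np.save(n+".npy",p,allow_pickle=True)
    f,cx,cy=K(p); T=np.array(p["extrinsics"]); r=p["range_z"]
    vv,uu=np.mgrid[0:400,0:640]; P=np.stack([(uu-cx)/f*r,(vv-cy)/f*r,r],-1)@T[:3,:3].T+T[:3,3]
    # disc by height
    X,Y,Z=P[...,0],P[...,1],P[...,2]
    m=(np.hypot(X-484,Y+300)<60)&(r>0)
    print(n,"table z",np.median(Z[m&(np.hypot(X-484,Y+300)>45)]))
    d=m&(Z>15)&(np.hypot(X-484,Y+300)<30); print("disc top",d.sum(),np.median(P[d],0),P[d].mean(0))
    m2=m&(Z>3)&(np.hypot(X-484,Y+300)<45); print("rest",m2.sum(),P[m2].mean(0))
    hm=(np.abs(X-580)<170)&(np.abs(Y-170)<110)&(Z>8)&(Z<40)&(r>0)
    nl,lab,st,ce=cv2.connectedComponentsWithStats(hm.astype(np.uint8))
    k=1+np.argmax(st[1:,4]); h=lab==k
    rect=cv2.minAreaRect(P[h][:,:2].astype(np.float32)); print("holder",rect,np.percentile(Z[h],[5,25,50,75,95]))
```

```text
top table z -0.5431304049759547
disc top 137 [ 485.6 -298.1   20.1] [ 485.3 -298.6   20.1]
rest 411 [ 481.3 -300.    10.9]
holder ((586.335693359375, 175.52590942382812), (250.2576141357422, 86.23605346679688), 15.544065475463867) [10.6 13.7 16.2 19.1 23.6]
side table z 0.4527995644349403
disc top 212 [ 484.1 -302.3   20.7] [ 484.4 -301.8   20.5]
rest 644 [ 480.1 -307.9   11.3]
holder ((585.7510986328125, 174.44361877441406), (251.99264526367188, 91.40219116210938), 15.519332885742188) [10.3 14.7 16.8 19.5 23.7]
```

View pics/toph.png

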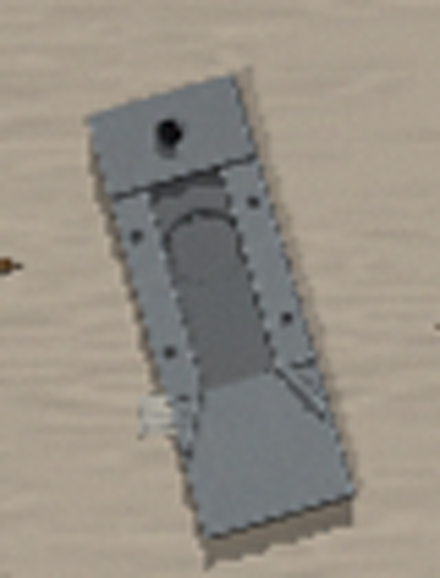

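View pics/topd.png

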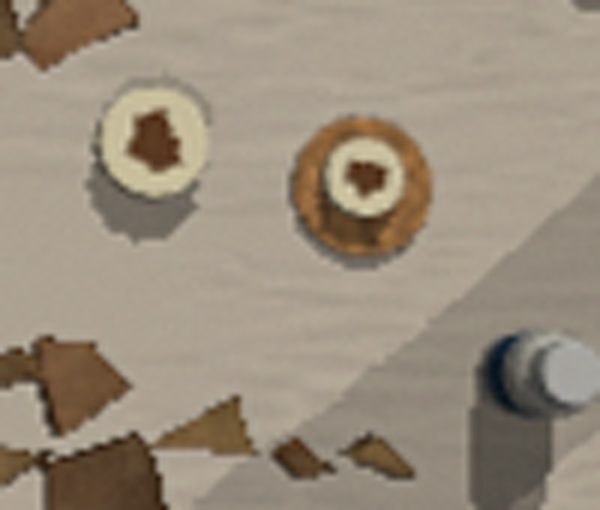

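View pics/sideh.png

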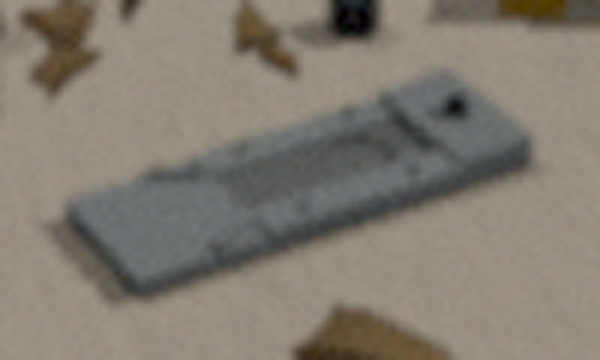

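Run:
```python
from h import *
np.set_printoptions(precision=2,suppress=True)
S=[ctrl.read_state() for _ in range(3)]
for s in S: print(s["clock"],s["eef_pos"],s["tool_rot"],s["force"])
p=np.load("top.npy",allow_pickle=True).item()
o=np.array([571.8,170.9]);a=np.radians(15.53);ex=np.array([np.cos(a),np.sin(a)]);ey=np.array([-ex[1],ex[0]])
for u,v in [(200,212),(165,235),(240,235),(198,385),(272,372),(150,195),(222,178)]:
    w=px2w(p,215+u/5.5,120+v/5.5,z=14)[:2]-o; print((u,v),w@ex,w@ey)
# ideal yaw, goal
yaw=S[0]["tool_rot"][2]; 
def tool(d,yaw): return np.array([np.cos(yaw)*d[0]+np.sin(yaw)*d[1], np.sin(yaw)*d[0]-np.cos(yaw)*d[1], -d[2]])
print(tool(np.array([484.7,-300.3,110])-np.array([204.37,-617.05,231.3]),yaw))
```

```text
1.2 [ 204.38 -617.09  231.33] [ 3.14 -0.    0.32] [ 0.71  0.31 -0.09]
1.2 [ 204.38 -617.09  231.33] [ 3.14 -0.    0.32] [ 0.71  0.31 -0.09]
1.2 [ 204.38 -617.09  231.33] [ 3.14 -0.    0.32] [ 0.71  0.31 -0.09]
(200, 212) 67.92419465065498 -4.431570061014923
(165, 235) 60.771763267692016 18.019666160464244
(240, 235) 48.610173989911345 -22.548616776822115
(198, 385) -27.24812218798565 22.83552287586351
(272, 372) -32.034717657082375 -18.75990904599064
(150, 195) 85.56311017699622 20.08152926794503
(222, 178) 83.3807708779498 -21.601509283511845
[ 365.69 -212.57  121.3 ]
```

Request:
drive_tool(
  deltas="0.03 -0.02 0 0 0.085;0.08 -0.046 0.01 0 0.085;0.125 -0.072 0.02 1 0.085;0.17 -0.098 0.03 2 0.085;0.215 -0.124 0.04 2.8 0.085;0.26 -0.15 0.05 2.8 0.085;0.305 -0.176 0.06 2.8 0.085;0.335 -0.195 0.07 2.8 0.085;0.355 -0.206 0.08 2.8 0.085;0.366 -0.213 0.09 2.8 0.085;0.366 -0.213 0.09 2.8 0.085;0.366 -0.213 0.09 2.8 0.085",
)

```text
clock: 2.7
eef_pos: [484.0, -301.2, 141.5]
tool_rot: [3.141, 0.001, 0.269]
force: [-0.6, -0.2, 0.2]
width: 84.8
```

```bash
cat > disc.py <<'E'
from h import *
np.set_printoptions(precision=2,suppress=True)
def find(p,ztop,near,name):
    hsv=cv2.cvtColor(p["color"],cv2.COLOR_RGB2HSV)
    f,cx,cy=K(p); T=np.array(p["extrinsics"]); r=p["range_z"]
    vv,uu=np.mgrid[0:400,0:640]; P=np.stack([(uu-cx)/f*r,(vv-cy)/f*r,r],-1)@T[:3,:3].T+T[:3,3]
    m=(r>0)&(abs(P[...,2]-ztop)<4)&(np.hypot(P[...,0]-near[0],P[...,1]-near[1])<32)
    pts=P[m][:,:2].astype(np.float32)
    if len(pts): print(name,m.sum(),"encl",cv2.minEnclosingCircle(pts),"mean",P[m].mean(0))
E
python3 - <<'E'
from disc import *
s=ctrl.read_state(); print(s["clock"],s["eef_pos"],s["tool_rot"],s["force"],s["qpos"])
p=imaging.get_image("wrist"); save(p,"w1.png"); find(p,20,(484,-300),"wrist")
for t in ["disc_center","rest"]:
    for r in models.landmark_of(p,t): print(t,np.round(r["point"]),r["score"],px2w(p,*r["point"],z=13 if t[0]=="d" else 0))
E
```

```text
2.7 [ 484.03 -301.21  141.54] [3.14 0.   0.27] [-0.57 -0.15  0.2 ] [ 0.47  0.63  0.06  1.83 -0.05  0.68 -0.75]
wrist 1915 encl ((484.889404296875, -299.7305908203125), 20.033124923706055) mean [ 485.64 -299.54   19.87]
disc_center [196. 134.] 0.81 [ 505.79 -197.27   13.  ]
disc_center [316. 194.] 0.69 [ 484.52 -299.13   13.  ]
```

View pics/w1.png

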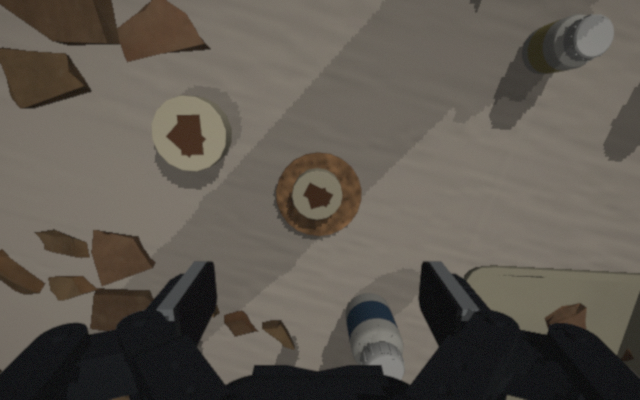

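The wrist view shows the disc on the cork rest at (318,194). Its fitted radius is 20 mm and its centre is about (484.9, -299.7), so this is the right (smaller) piece. The larger look-alike is at (190,134). Now I'll descend.

Request:
drive_tool(
  deltas="0.001 -0.001 0.03 0 0.085;0.001 -0.001 0.07 0 0.085;0.001 -0.001 0.1 0 0.085;0.001 -0.001 0.12 0 0.085;0.001 -0.001 0.13 0 0.075;0.001 -0.001 0.134 0 0.07;0.001 -0.001 0.134 0 0.06;0.001 -0.001 0.134 0 0.05",
)

```text
clock: 3.85
eef_pos: [486.1, -298.9, 8.1]
tool_rot: [3.141, -0.001, 0.271]
force: [-0.6, -0.9, 0.1]
width: 49.8
```

Run:
```python
from disc import *
p=imaging.get_image("wrist"); save(p,"w2.png"); find(p,20,(484,-300),"wrist")
s=ctrl.read_state(); print(s["clock"],s["eef_pos"],s["tool_rot"],s["force"],s["width"])
```

```text
wrist 6868 encl ((489.6019287109375, -298.32843017578125), 29.952043533325195) mean [ 486.69 -299.47   19.82]
3.9 [ 486.02 -298.83    8.07] [ 3.14 -0.    0.27] [-0.83 -0.26 -0.06] 50.106542265451
```

View pics/w2.png

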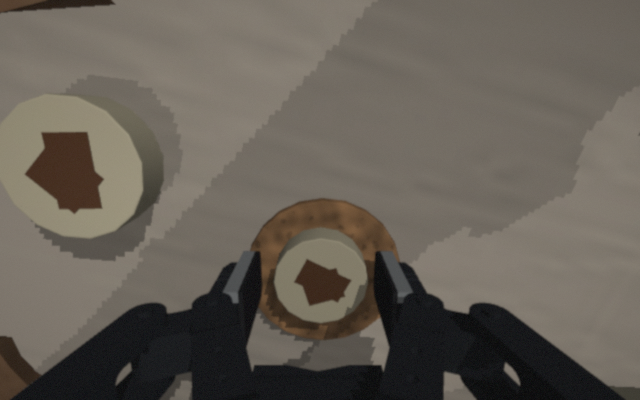

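The disc at (320,280) sits centred between the pads. Closing and lifting.

Request:
drive_tool(
  deltas="0 0 0 0 0.042;0 0 0 0 0.036;0 0 0 0 0.03;0 0 0 0 0.03;0 0 0 0 0.03;0 0 -0.01 0 0.03;0 0 -0.03 0 0.03;0 0 -0.06 0 0.03;0 0 -0.08 0 0.03;0 0 -0.08 0 0.03",
)

```text
clock: 5.15
eef_pos: [486.7, -299.2, 89.1]
tool_rot: [3.139, -0.003, 0.271]
force: [0.7, -0.4, -0.5]
width: 36.7
```

Run:
```python
from disc import *
p=imaging.get_image("wrist"); save(p,"w3.png"); 
s=ctrl.read_state(); print(s["clock"],s["eef_pos"],s["tool_rot"],s["force"],s["width"])
f,cx,cy=K(p); T=np.array(p["extrinsics"]); r=p["range_z"]
vv,uu=np.mgrid[0:400,0:640]; P=np.stack([(uu-cx)/f*r,(vv-cy)/f*r,r],-1)@T[:3,:3].T+T[:3,3]
h=cv2.cvtColor(p["color"],cv2.COLOR_RGB2HSV)
m=(uu>290)&(uu<350)&(vv>250)&(vv<320)&(abs(P[...,2]-100)<15); print(m.sum(),P[m].mean(0)); A=np.c_[P[m][:,:2],np.ones(m.sum())]; print(np.linalg.lstsq(A,P[m][:,2],rcond=None)[0])
o=np.array([571.8,170.9]);a=np.radians(15.53);ex=np.array([np.cos(a),np.sin(a)]);print("apron",o-85*ex)
```

```text
5.2 [ 485.94 -298.73   87.99] [ 3.14 -0.    0.27] [ 0.23  0.3  -0.01] 36.86538948314051
3966 [ 484.43 -300.09  100.72]
[ 0.    0.   99.32]
apron [489.9  148.14]
```

View pics/w3.png

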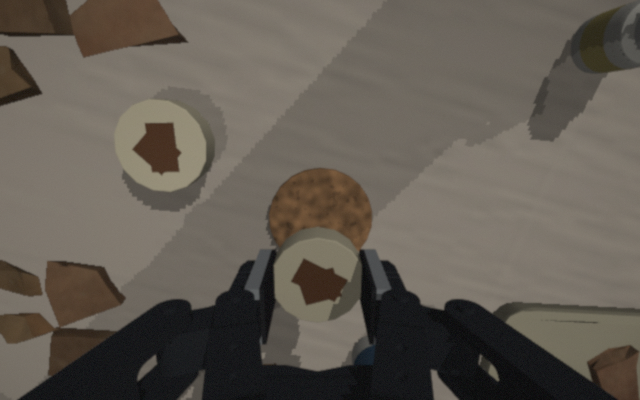

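The disc (318,278) is held level and clear of the rest, with the TCP about 2 mm above its underside. Next I'll carry it over to the apron.

Request:
drive_tool(
  deltas="0.004 -0.014 0 0 0.03;0.013 -0.045 0 0 0.03;0.025 -0.085 0 0 0.03;0.037 -0.127 0 0 0.03;0.049 -0.169 0 0 0.03;0.061 -0.211 0 0 0.03;0.073 -0.253 0 0 0.03;0.085 -0.295 0 0 0.03;0.097 -0.335 0 0 0.03;0.109 -0.375 0 0 0.03;0.118 -0.407 0 0 0.03;0.125 -0.43 0 0 0.03",
)

```text
clock: 6.7
eef_pos: [489.0, 151.9, 86.2]
tool_rot: [-3.141, 0.003, 0.274]
force: [0.2, -1.1, -0.6]
width: 36.4
```

Request:
drive_tool(
  deltas="0 0 0 0 0.03;0 0 0 0 0.03",
)

```text
clock: 6.95
eef_pos: [490.0, 148.4, 86.7]
tool_rot: [3.141, 0.002, 0.271]
force: [0.6, -0.5, -0.6]
width: 36.4
```

```bash
cat > cl.py <<'E'
from h import *
def cloud(p):
    f,cx,cy=K(p); T=np.array(p["extrinsics"]); r=p["range_z"]
    vv,uu=np.mgrid[0:400,0:640]; return np.stack([(uu-cx)/f*r,(vv-cy)/f*r,r],-1)@T[:3,:3].T+T[:3,3]
o=np.array([571.8,170.9]);a=np.radians(15.53);ex=np.array([np.cos(a),np.sin(a)]);ey=np.array([-ex[1],ex[0]])
E
python3 - <<'E'
from cl import *
np.set_printoptions(precision=2,suppress=True)
s=ctrl.read_state(); print(s["clock"],s["eef_pos"],s["tool_rot"],s["force"],s["width"],s["qpos"])
d=s["eef_pos"][:2]-o; print("holder xy",d@ex,d@ey)
p=imaging.get_image("wrist"); save(p,"w4.png")
for t in ["disc_center","holder","apron","lane_start","lane_end"]:
    for r in models.landmark_of(p,t)[:2]: print(t,np.round(r["point"]),round(r["score"],2),px2w(p,*r["point"],z={"apron":15,"lane_start":14,"lane_end":14}.get(t,0)))
p=imaging.get_image("top"); save(p,"t4.png",(200,120,320,240),5)
E
```

```text
6.95 [489.97 148.37  86.74] [3.14 0.   0.27] [ 0.61 -0.55 -0.57] 36.35918793154703 [-0.45  0.66  0.16  2.03 -0.21  0.47 -1.44]
holder xy -84.87981973222385 0.19948775004183317
disc_center [314. 272.] 0.68 [443.54 138.49   0.  ]
disc_center [211. 379.] 0.19 [328.95 193.86   0.  ]
apron [317. 218.] 0.65 [488.66 149.32  15.  ]
lane_start [317. 131.] 0.61 [542.41 163.75  14.  ]
```

View pics/w4.png

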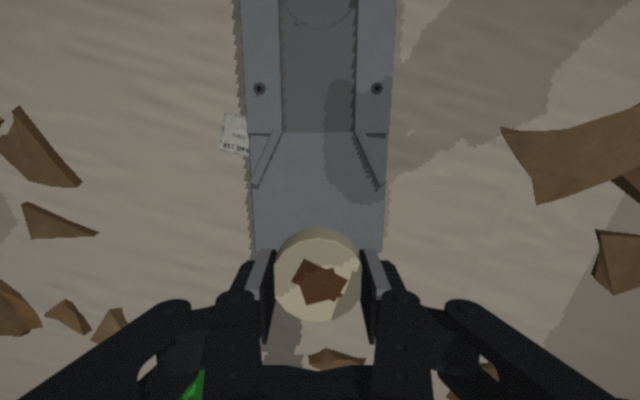

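Run:
```python
from cl import *
np.set_printoptions(precision=2,suppress=True)
p=imaging.get_image("wrist"); save(p,"w4b.png",(230,0,410,250),2.4)
for u,v,z in [(318,25,14),(284,0,14),(352,0,14),(281,131,14),(356,131,14),(258,248,15),(382,248,15),(248,133,18),(388,133,18),(259,88,18),(376,88,18)]:
    w=px2w(p,u,v,z=z)[:2]-o; print(u,v,w@ex,w@ey)
```

```text
318 25 29.86220002407407 0.3896048622410003
284 0 42.442978154173986 19.231839269422476
352 0 42.37258074403087 -18.47613595718943
281 131 -28.819725705304982 23.1032003080399
356 131 -28.889407757413743 -22.8046211862516
258 248 -105.81025147238616 40.83697711464378
382 248 -105.90506231565368 -42.43343652616038
248 133 -29.67307897178521 42.58539371130764
388 133 -29.800447626524154 -41.65439736576108
259 88 -3.9938404518793518 34.71144965151919
376 88 -4.105326539062908 -33.26093060628364
```

View pics/w4b.png

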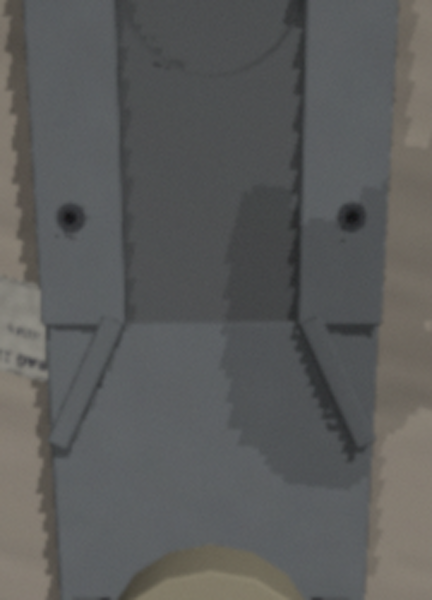

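The lane is centred in the wrist view (281–356 at row 131). The pocket's near edge shows at row ~29, which puts its centre at about holder x 47, matching the top view's far edge. Now lowering.

Request:
drive_tool(
  deltas="0 0 0.015 0 0.03;0 0 0.035 0 0.03;0 0 0.05 0 0.03;0 0 0.06 0 0.03;0 0 0.066 0 0.03;0 0 0.068 0 0.03;0 0 0.069 0 0.03;0 0 0.069 0 0.03",
)

```text
clock: 8.35
eef_pos: [491.2, 149.3, 18.6]
tool_rot: [-3.142, -0.001, 0.271]
force: [-0.7, 0.1, 0.2]
width: 36.6
```

Request:
drive_tool(
  deltas="0 0 0.0005 0 0.03;0 0 0.001 0 0.03;0 0 0.001 0 0.03",
)

```text
clock: 8.72
eef_pos: [490.9, 149.2, 17.4]
tool_rot: [3.142, -0.0, 0.271]
force: [-0.1, -0.7, 0.1]
width: 37.0
```

Run:
```python
from cl import *
np.set_printoptions(precision=2,suppress=True)
p=imaging.get_image("wrist"); save(p,"w5.png"); P=cloud(p)
s=ctrl.read_state(); print(s["clock"],s["eef_pos"],s["force"],s["width"])
vv,uu=np.mgrid[0:400,0:640]
m=(uu>290)&(uu<350)&(vv>255)&(vv<310)&(p["range_z"]>0); print("disc",np.percentile(P[m][:,2],[10,50,90]))
m=(uu>270)&(uu<370)&(vv>120)&(vv<220)&(p["range_z"]>0); print("apron",np.percentile(P[m][:,2],[10,50,90]))
```

```text
8.775 [490.93 149.21  17.34] [ 0.36 -0.34 -0.3 ] 36.591148590276404
disc [28.25 28.98 29.7 ]
apron [13.51 14.58 15.5 ]
```

View pics/w5.png

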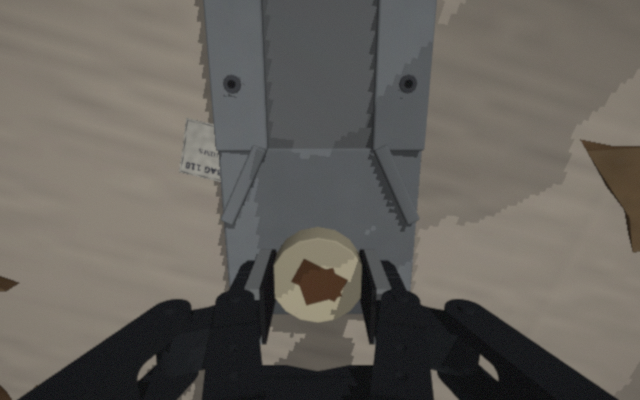

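The disc is about 0–0.5 mm above the apron. Lower the last bit, open, then rise.

Request:
drive_tool(
  deltas="0 0 0.0004 0 0.03;0 0 0.0004 0 0.037;0 0 0.0004 0 0.042;0 0 0.0004 0 0.05;0 0 0.0004 0 0.06;0 0 0.0004 0 0.06;0 0 -0.01 0 0.06;0 0 -0.03 0 0.06;0 0 -0.05 0 0.06;0 0 -0.05 0 0.06",
)

```text
clock: 10.02
eef_pos: [492.1, 149.6, 69.0]
tool_rot: [-3.141, -0.004, 0.271]
force: [0.0, -0.6, -1.1]
width: 59.8
```

```bash
cat > look.py <<'E'
import sys
from cl import *
np.set_printoptions(precision=2,suppress=True)
def disc(p,ztop,x0,tol=3,R=30):
    P=cloud(p); c=o+x0*ex
    h=cv2.cvtColor(p["color"],cv2.COLOR_RGB2HSV)
    m=(p["range_z"]>0)&(abs(P[...,2]-ztop)<tol)&(np.hypot(P[...,0]-c[0],P[...,1]-c[1])<R)&(h[...,0]>5)&(h[...,0]<35)&(h[...,1]>35)
    if m.sum()<20: print("no disc",m.sum()); return
    q=P[m][:,:2].astype(np.float32)
    (c,r)=cv2.minEnclosingCircle(q); d=np.array(c)-o
    A=np.c_[P[m][:,:2],np.ones(m.sum())]; 
    print("disc holder x,y",d@ex,d@ey,"r",r,"n",m.sum(),"z",np.median(P[m][:,2]),"tilt",np.linalg.lstsq(A-[*A.mean(0)[:2],0],P[m][:,2],rcond=None)[0][:2])
def st():
    s=ctrl.read_state(); d=s["eef_pos"][:2]-o
    print("t",s["clock"],"tcp",s["eef_pos"],"holder",d@ex,d@ey,"F",s["force"],"w",s["width"])
E
python3 - <<'E'
from look import *
p=imaging.get_image("wrist"); save(p,"w6.png"); disc(p,29,-85,4); 
p=imaging.get_image("top"); disc(p,29,-85,5);st()
E
```

```text
disc holder x,y -84.82209594810016 1.3620258450077969 r 20.14813995361328 n 3599 z 28.891025882246396 tilt [-0.01 -0.  ]
disc holder x,y -90.2051602886143 -2.169472068778907 r 17.025035858154297 n 45 z 28.575925344268853 tilt [0.09 0.05]
t 10.125 tcp [490.94 149.3   67.49] holder -83.68821844746222 0.8388859394539214 F [ 0.5  -0.84 -0.12] w 59.846581685473375
```

View pics/w6.png

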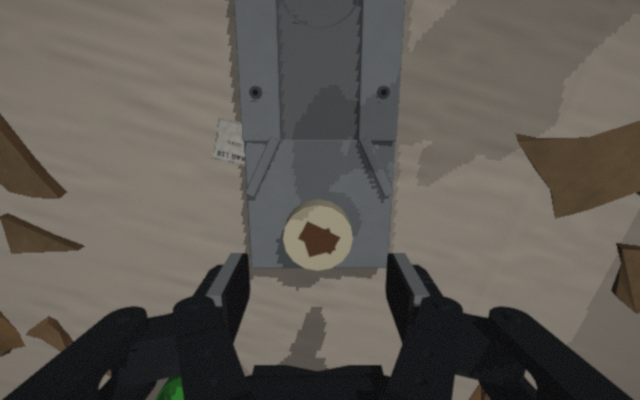

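The disc lies flat on the apron at (318,235), with holder x ≈ -85 and y ≈ 1. Next I'll shut the fingers, go behind the disc and lower.

Request:
drive_tool(
  deltas="-0.01 0 0 0 0.03;-0.03 0 0 0 0;-0.05 0 0 0 0;-0.05 0 0 0 0;-0.05 0 0.01 0 0;-0.05 0 0.025 0 0;-0.05 0 0.038 0 0;-0.05 0 0.046 0 0;-0.05 0 0.049 0 0;-0.05 0 0.049 0 0",
)

```text
clock: 11.38
eef_pos: [442.4, 135.6, 17.2]
tool_rot: [3.141, 0.001, 0.271]
force: [0.0, 0.4, 0.3]
width: 0.1
```

Run:
```python
from look import *
p=imaging.get_image("wrist"); save(p,"w7.png"); disc(p,29,-85,4); st()
p=imaging.get_image("side"); save(p,"s7.png",(230,140,370,230),5)
```

```text
disc holder x,y -84.70575217221743 1.5547864064391677 r 19.9218807220459 n 8257 z 28.864123828643613 tilt [-0.  0.]
t 11.425 tcp [442.54 135.7   17.55] holder -133.9675847469491 0.694139763581578 F [0.29 0.19 0.1 ] w -0.1135686063123481
```

View pics/w7.png

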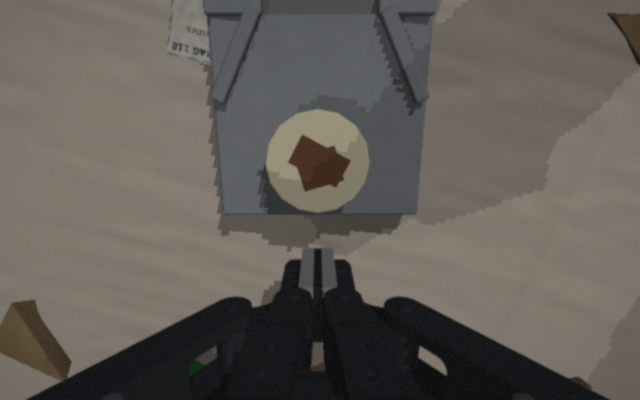

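View pics/s7.png

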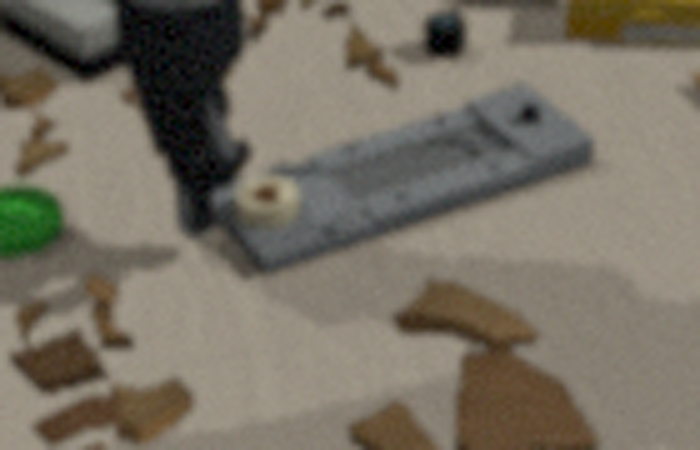

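The closed fingers (318,260) are behind the disc (318,160) and in line with it. Slow push along the lane starts now, with the tip about 18.5 mm up.

Request:
drive_tool(
  deltas="0.004 0 -0.001 0 0;0.009 0 -0.001 0 0;0.013 0 -0.001 0 0;0.016 0 -0.001 0 0;0.019 0 -0.001 0 0;0.022 0 -0.001 0 0;0.026 0 -0.001 0 0;0.03 0 -0.001 0 0;0.034 0 -0.001 0 0;0.038 0 -0.001 0 0;0.042 0 -0.001 0 0;0.046 0 -0.001 0 0",
)

```text
clock: 12.98
eef_pos: [487.3, 148.2, 19.3]
tool_rot: [-3.142, 0.0, 0.271]
force: [0.2, 0.5, 0.7]
width: 0.2
```

Run:
```python
from look import *
p=imaging.get_image("wrist"); save(p,"w8.png"); disc(p,29,-60,4,35); st()
```

```text
disc holder x,y -56.808785619666985 1.4438095223652163 r 19.9432430267334 n 7201 z 28.87446853355584 tilt [-0.01  0.  ]
t 13.025 tcp [488.1  148.39  19.36] holder -86.6749387658296 0.7251186733885578 F [-0.31  0.25  0.17] w 0.1088605058678444
```

View pics/w8.png

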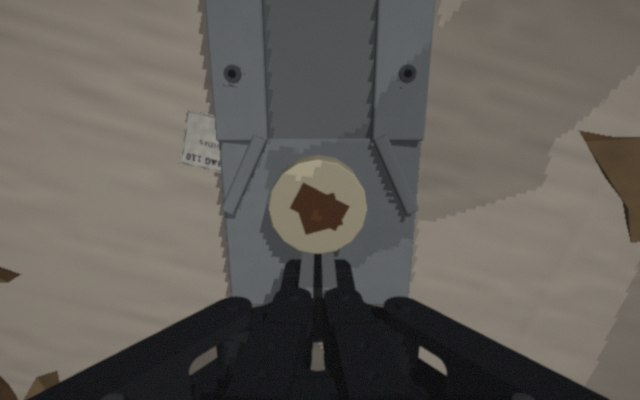

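The disc (318,205) is in contact with the fingers, centred on the lane and sliding flat. Continuing.

Request:
drive_tool(
  deltas="0.004 0 0 0 0;0.008 0 0 0 0;0.012 0 0 0 0;0.016 0 0 0 0;0.02 0 0 0 0;0.024 0 0 0 0;0.028 0 0 0 0;0.032 0 0 0 0;0.036 0 0 0 0;0.04 0 0 0 0;0.044 0 0 0 0;0.048 0 0 0 0",
)

```text
clock: 14.52
eef_pos: [533.6, 161.1, 19.3]
tool_rot: [-3.142, -0.0, 0.271]
force: [-0.9, 0.1, -0.7]
width: -0.0
```

Run:
```python
from look import *
p=imaging.get_image("wrist"); save(p,"w9.png"); disc(p,28,-10,4,35); st()
```

```text
disc holder x,y -8.789178709278973 1.5906602328176767 r 19.975095748901367 n 7140 z 27.853419796014748 tilt [-0.01 -0.  ]
t 14.575 tcp [534.3  161.24  19.37] holder -38.71920603700893 0.7387157238648456 F [ 0.32 -0.01 -0.44] w -0.04147153145449362
```

View pics/w9.png

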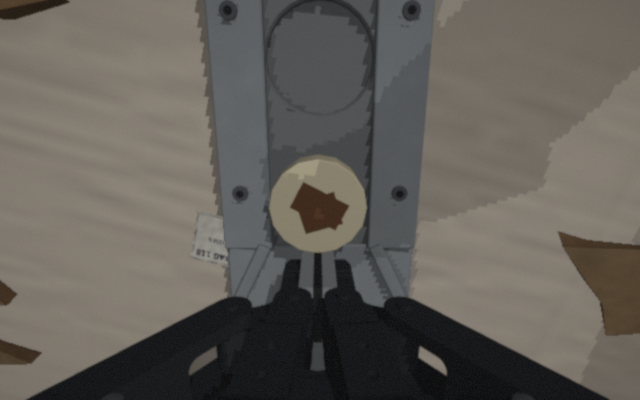

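The disc (318,204) is now in the lane, its top 28 mm up. The pocket shows fully, at rows ~0–115 and cols 267–374. Measuring its centre.

Run:
```python
from look import *
p=imaging.get_image("wrist"); save(p,"w9b.png",(250,0,390,160),5)
for u,v,z in [(318,115,14),(320,0,14),(267,57,14),(374,57,14),(320,57,14)]:
    w=px2w(p,u,v,z=z)[:2]-o; print(u,v,w@ex,w@ey)
```

```text
318 115 27.80781767205719 1.2010770711373464
320 0 70.14685166935236 0.448458864030205
267 57 50.07922109065364 21.416243865431113
374 57 50.05949306386068 -20.981134474885714
320 57 50.069447814506276 0.4125575467201109
```

View pics/w9b.png

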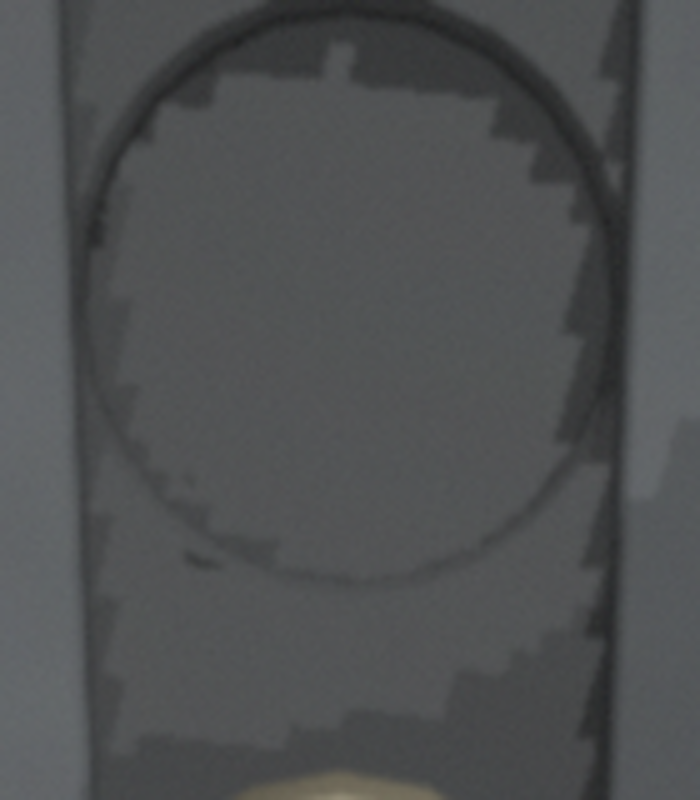

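Request:
drive_tool(
  deltas="0.004 0 0 0 0;0.008 0 0 0 0;0.012 0 0 0 0;0.016 0 0 0 0;0.02 0 0 0 0;0.024 0 0 0 0;0.028 0 0 0 0;0.032 0 0 0 0;0.036 0 0 0 0;0.039 0 0 0 0;0.042 0 0 0 0;0.044 0 0 0 0",
)

```text
clock: 16.12
eef_pos: [575.9, 172.8, 19.3]
tool_rot: [3.142, -0.0, 0.271]
force: [0.1, 0.1, 0.4]
width: -0.0
```

Request:
drive_tool(
  deltas="0.001 0 0 0 0;0.002 0 0 0 0;0.003 0 0 0 0;0.004 0 0 0 0;0.005 0 0 0 0;0.006 0 0 0 0;0.007 0 0 0 0;0.008 0 0 0 0",
)

```text
clock: 17.12
eef_pos: [583.5, 174.9, 19.3]
tool_rot: [3.142, -0.0, 0.271]
force: [-1.1, 0.6, 0.7]
width: 0.0
```

Run:
```python
from look import *
p=imaging.get_image("wrist"); save(p,"w10.png"); disc(p,26,43,5,35); st()
```

```text
disc holder x,y 43.191683223184896 1.3802229832196156 r 20.24997329711914 n 7256 z 26.952508774252863 tilt [-0.17 -0.03]
t 17.175 tcp [583.67 174.96  19.33] holder 12.526555818630726 0.7299299896507679 F [ 0.55  0.23 -0.05] w 0.054358000188310565
```

View pics/w10.png

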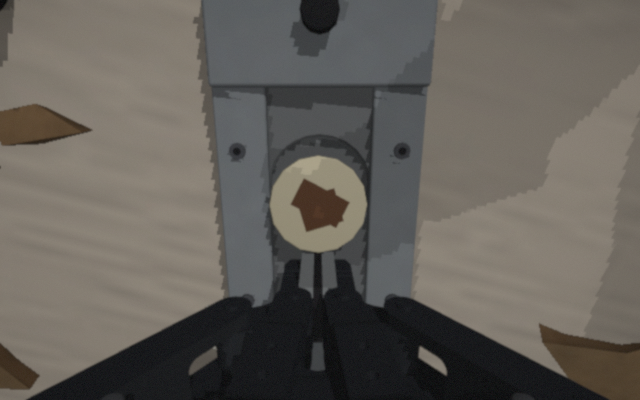

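The disc (318,203) is tipping forward into the pocket, tilt about 0.17, as expected. I'll continue in 0.75 mm rows.

Request:
drive_tool(
  deltas="0.0007 0 0 0 0;0.0015 0 0 0 0;0.0022 0 0 0 0;0.003 0 0 0 0;0.0037 0 0 0 0;0.0037 0 0 0 0",
)

```text
clock: 17.92
eef_pos: [587.1, 175.9, 19.3]
tool_rot: [3.142, -0.0, 0.271]
force: [0.7, 0.1, -0.3]
width: -0.2
```

Run:
```python
from look import *
p=imaging.get_image("wrist"); save(p,"w11.png"); disc(p,26,46,5,35); st()
```

```text
disc holder x,y 46.82202118912369 1.3072491625883835 r 20.126108169555664 n 7125 z 26.089669583258683 tilt [-0.13  0.  ]
t 17.975 tcp [587.05 175.9   19.33] holder 16.032742284598495 0.7342143649899822 F [-0.51 -0.46 -1.63] w 0.03782116628690607
```

Request:
drive_tool(
  deltas="0.0005 0 0 0 0;0.001 0 0 0 0;0.0015 0 0 0 0;0.0015 0 0 0 0",
)

```text
clock: 18.48
eef_pos: [588.5, 176.3, 19.3]
tool_rot: [3.142, -0.0, 0.271]
force: [0.3, -0.1, -1.0]
width: -0.1
```

Run:
```python
from look import *
p=imaging.get_image("wrist"); save(p,"w12.png"); disc(p,25,48,5,35); st()
```

```text
disc holder x,y 48.045214293327 1.3854661185024413 r 20.043575286865234 n 6789 z 23.875878342063658 tilt [-0. -0.]
t 18.525 tcp [588.55 176.29  19.34] holder 17.58009118994121 0.7081330606574573 F [-0.85  0.03 -0.6 ] w -0.23437709070098767
```

View pics/w12.png

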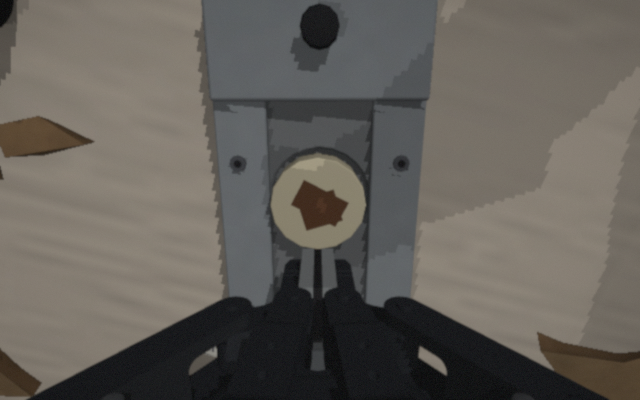

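The disc has dropped in: its top is 23.9 mm up, it is level, and it is centred in the pocket at (318,201). Next: back off, lift, then move over the middle.

Request:
drive_tool(
  deltas="-0.003 0 0 0 0;-0.01 0 0 0 0;-0.014 0 -0.005 0 0;-0.014 0 -0.02 0 0;-0.014 0 -0.03 0 0;-0.005 0 -0.03 0 0;0.01 0 -0.03 0 0;0.022 0 -0.03 0 0;0.03 0 -0.03 0 0;0.03 0 -0.025 0 0;0.03 0 -0.015 0 0;0.03 0 -0.015 0 0",
)

```text
clock: 20.02
eef_pos: [615.9, 184.0, 33.0]
tool_rot: [-3.141, 0.003, 0.271]
force: [-0.5, -0.2, -0.1]
width: -0.1
```

Run:
```python
from look import *
p=imaging.get_image("wrist"); save(p,"w13.png"); disc(p,24,48,4,35); st()
p=imaging.get_image("side"); save(p,"s13.png",(260,120,360,210),6)
```

```text
disc holder x,y 48.41335961915626 1.435498788104276 r 19.950740814208984 n 2920 z 23.80117425148785 tilt [-0.02 -0.01]
t 20.075 tcp [616.4  184.05  33.52] holder 46.49044354204109 0.7302315115045318 F [-0.45 -0.69  0.05] w 0.21208741007388085
```

View pics/w13.png

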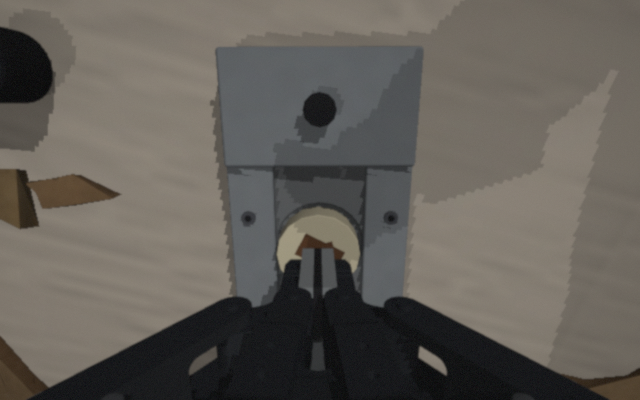

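View pics/s13.png

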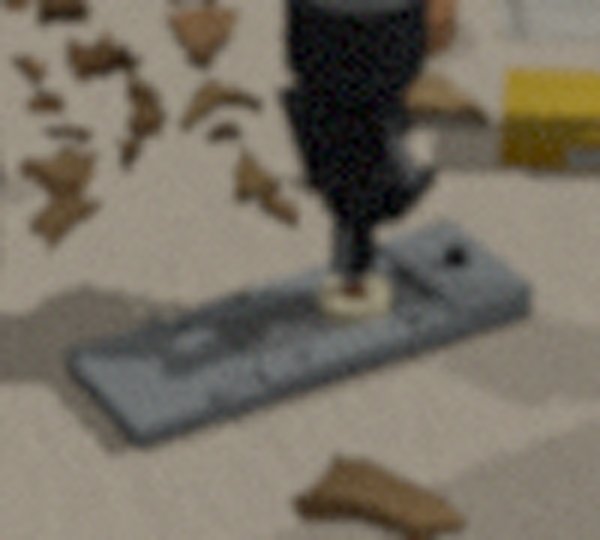

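The fingertips (318,250) are above the disc, about 2 mm short of its middle. Lowering carefully to press.

Request:
drive_tool(
  deltas="0.002 0 0.003 0 0;0.002 0 0.006 0 0;0.002 0 0.008 0 0;0.002 0 0.0085 0 0;0.002 0 0.009 0 0;0.002 0 0.009 0 0",
)

```text
clock: 20.88
eef_pos: [619.3, 184.9, 25.4]
tool_rot: [-3.142, -0.0, 0.271]
force: [0.4, -0.4, -0.6]
width: 0.3
```

Request:
drive_tool(
  deltas="0 0 0.0004 0 0;0 0 0.0008 0 0;0 0 0.0008 0 0",
)

```text
clock: 21.25
eef_pos: [619.2, 184.8, 24.5]
tool_rot: [3.142, 0.0, 0.271]
force: [0.0, -0.0, -0.6]
width: -0.0
```

Request:
drive_tool(
  deltas="0 0 0.0003 0 0;0 0 0.0005 0 0;0 0 0.0005 0 0",
)

```text
clock: 21.62
eef_pos: [619.3, 184.9, 24.2]
tool_rot: [-3.142, -0.0, 0.271]
force: [-0.2, -0.1, 2.6]
width: 0.2
```

Request:
drive_tool(
  deltas="0 0 0.0003 0 0;0 0 0.0003 0 0",
)

```text
clock: 21.88
eef_pos: [619.3, 184.9, 24.2]
tool_rot: [-3.141, -0.0, 0.271]
force: [-1.3, -0.2, 5.3]
width: -0.1
```

Contact at 24.2 mm with a 5 N light press, so the disc is home. Now lifting straight off, then backing well clear.

Request:
drive_tool(
  deltas="0 0 0 0 0;0 0 0 0 0;0 0 -0.001 0 0;0 0 -0.004 0 0;0 0 -0.015 0 0;0 0 -0.04 0 0;-0.015 0 -0.07 0 0;-0.03 0 -0.1 0 0;-0.045 0 -0.12 0 0;-0.05 0 -0.13 0 0;-0.05 0 -0.13 0 0;-0.05 0 -0.13 0 0",
)

```text
clock: 23.38
eef_pos: [571.2, 171.6, 153.1]
tool_rot: [3.141, 0.001, 0.271]
force: [0.2, 0.8, -0.2]
width: 0.3
```

Run:
```python
from look import *
p=imaging.get_image("wrist"); save(p,"w14.png"); disc(p,24,49,4,35); st()
p=imaging.get_image("top"); save(p,"t14.png"); 
for t,z in [("glue_a",0),("loupe",0),("green_dish",0),("sherd_right",0)]:
    for r in models.landmark_of(p,t)[:1]: print(t,np.round(r["point"]),round(r["score"],2),px2w(p,*r["point"],z=z))
q=np.load("top.npy",allow_pickle=True).item()
d=cv2.absdiff(p["color"],q["color"]).max(2); cv2.imwrite("pics/diff.png",(d>60).astype(np.uint8)*255)
```

```text
disc holder x,y 47.825856523933076 1.3244307743244192 r 19.959115982055664 n 2071 z 23.84586216855547 tilt [-0. -0.]
t 23.425 tcp [571.07 171.55 152.83] holder -0.5275821220959466 0.8213965243685459 F [0.52 0.19 0.04] w 0.33438172123395754
glue_a [437. 239.] 0.62 [ 379.34 -380.91    0.  ]
green_dish [252. 260.] 0.87 [325.92 185.75   0.  ]
sherd_right [258. 188.] 0.74 [546.25 165.92   0.  ]
```

View pics/w14.png

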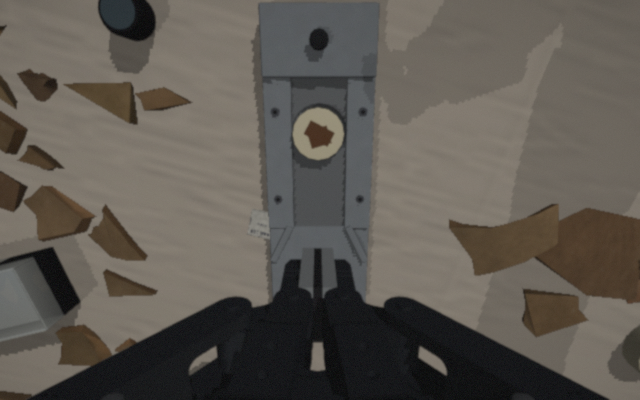

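View pics/t14.png

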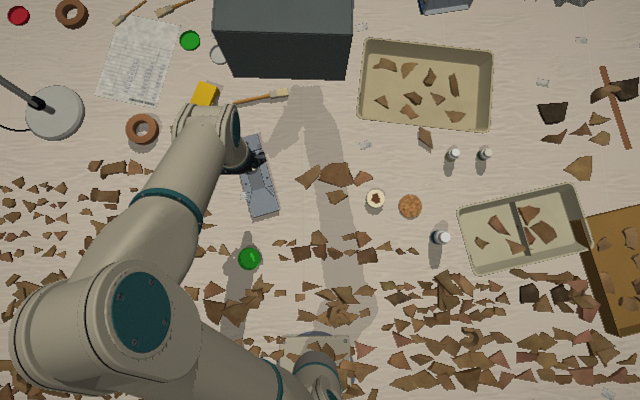

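The disc is level in the pocket at (318,133) in the wrist view, top 23.8 mm up, and nothing is touching it. In the top view the bottle (440,238), dish (249,259), right sherd (425,138) and larger look-alike (375,198) are where they started. The loupe is upright in the wrist view.

```bash
python3 -c "
from cell import ctrl
print(ctrl.finish_job())"
```

```text
the job is handed in; nothing more can be done
None
```

The disc is in the pocket and the job is handed in at about 23.4 s of the 58 s allowed. I took the smaller, 40 mm disc off the cork rest, set it flat on the apron and let go. Then I slid it with closed fingers until it tipped and dropped into the pocket, about 78 mm along the lane. I backed the fingers away and pressed its middle with about 5 N, touching it at 24.2 mm up.

**Last checks:**
- **Disc:** The wrist camera shows it level and centred, with its top at 23.8 mm where 24 is expected. The arm is well clear of it.
- **Feeling for the stop:** I stopped once the camera showed the disc had dropped, so I never felt for the far wall. Readings during the slide stayed within about 1.7 N, near the sensor's noise.
- **Other things on the table:** In the last pictures the glue bottle, dish, right sherd and larger look-alike are where they started, and the loupe is standing in its place.
- **Disagreements:** In that last top picture the network reported "sherd_right" on the holder, which was wrong, and did not find the loupe, so I checked both by eye. The finger opening read about 36.7 mm on the 40 mm disc, but the grip held.

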